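# Let a pipe offcut into the bench bin

### The arm

A 6-joint arm with a two-finger parallel gripper is mounted at the origin on the work surface. World frame = base frame: x ahead of the robot, y to its left, z up, the work surface at z = 0. Lengths are in m, angles in rad, forces in N, time in s.
With the tool pointing down it reaches from about 0.35 to 0.775 m from the base axis. Payload 7.3 kg.
Tool frame: the origin (TCP) lies at the very end of the fingers, on their centre line; the grasp point (between the pads) lies 19 mm behind it; z points along the fingers, y is the direction in which the jaws open and shut (so a half turn about z gives the same grasp; the last joint's range is limited). The gripper opens to 92 mm and grips with 3 to 60 N. Pads are 19 mm wide; open, the fingers measure 130 mm over their backs; the gripper's body (75 mm by 190 mm) begins 47 mm behind the grasp point.
Start: joints at [-1.37, 0.342, 1.524, -0, 1.275, -0.146], TCP at [0.178, -0.494, 0.201] pointing down, gripper open.
Joint ranges: [-2.53, 2.53], [-0.77, 2.02], [0.04, 2.7], [-1, 4.14], [0.28, 2.66], [-3.11, 3.11]. Speed limits (rad/s): [2.57, 2.57, 3.14, 3.14, 3.14, 3.14].

### API

Orientations are given as [roll, pitch, yaw] about the fixed x, y, z axes, in that order (R = Rz(yaw) Ry(pitch) Rx(roll)).
In Python, from workcell import robot, camera gives the robot as it stands.
- The arm moves only by the shell command python3 -m pendant 'ROWS'. ROWS is JSON, a list of rows, each an object with "slide": the shift along the world's x, y, z in units of 1 m (1.0 is 1 m), a list of three; "roll": the turn about the world's z in units of 90 degrees (1.0 is 90 degrees); "hand": the finger opening in mm, from 0 to 91.8. A call has 1 to 8 rows; each row is the pose to reach, as a shift and turn from the pose commanded when the call began; what a row does not reach only later rows make up. A row lasts 1/12 s, in which the tool goes at most 41.7 mm and 7.16 degrees, less where a joint would pass 70% of its speed; a pose out of reach is approached as far as the arm can. A call with a number of a shift or a turn outside -1 to 1 is refused whole. A call with a gripper value outside its range is refused whole. The fingers move at their own pace and stop on an object; the grip force is fixed at half the most. Time passes only in rows, so rows that repeat a pose let the fingers close. It gives the time, the measured TCP pose, the force and the opening at its end, in the units of the state.
- robot.state(): the state, without advancing time (a new reading comes with each control period).
- camera(name): name is "side" or "top"; returns a dict with "color" (400x640x3 uint8, red, green, blue), "fx", "fy", "cx", "cy" (pixels), "D" ([k1, k2, p1, p2, k3] as OpenCV has them; the pictures are not rectified), "position" and "rotation" of the camera in the world. Camera axes: x right, y up, looking along -z (the intrinsics and any distortion apply to the point x, -y, -z); pixel columns grow to the right and rows downward; lengths in m; the calibration is good to about 2 mm. A picture is of the moment at which its call begins. There is no depth.
- robot.finish_job(): hands the job in, once; it reports no verdict.
The state is a dict: "t": time; "joint_positions": joint angles; "joint_vel": joint speeds; "tau": joint torques, N m; "position": TCP position; "eef_rot": TCP orientation; "wrist_force": force on the tool from outside, world axes, zero at the start; "moment": the same for the moment, N m; "gripper_width": opening from 0.0 (shut) to 1.0 (fully open).
Only numpy, scipy, OpenCV 4.12 (cv2) and the standard library are available. Lean on these libraries where they do the work, as an engineer would, in place of code of your own. Each camera call takes 0.05 s, during which the arm holds its last target.

### The job

Let the pipe offcut that waits on the chute into the bench bin: with the fingertips press the bin's lever all the way down so that the lid lifts, and keep it down until the pipe has rolled in. Then ease the lever back up so that the lid closes without slamming, and let go of it with the lid shut. Use only the lever: do not touch the lid or the pipe, and leave the can, the mug and the wood block where they stand.

Things in the scene. Friction and masses are not known exactly. Their poses are not given: they have to be found in the camera images.
- bin: grey sheet-metal bin fixed to the bench, 180 (x) by 190 (y) by 130 mm high, walls 4 mm; origin at the centre of its underside, z up. Its -x side carries the lever and looks roughly to the right (the robot's -y), as its yaw of 64 to 110 degrees has it; behind its +x side a steel chute 150 mm long slopes down 15 degrees to the bin's rim, upper end 190 mm high.
- lid: the flat steel lid, 186 by 178 by 5 mm, about 0.42 kg, with an upstanding lip 40 mm high on its far edge that holds the pipe back on the chute; origin mid hinge line, at bin (-90, 0, 134) mm, x from the hinge to the far edge, z up out of the plate. Linked to the lever, it turns twice as far: level when shut, far edge up by 0.9 rad when fully open. Only the lever holds it up.
- lever (a joint): angle of the lever, rad: 0 at rest (lid shut), 0.45 pressed fully down on its stop. Pivot at bin (-105, 0, 105) mm; the arm runs 120 mm away from the bin to mid pad, sloping up 0.22 rad at rest, down 0.23 rad when pressed. It pushes back with 5 to 12 N and flies up if let go, slamming the lid: over 1.25 rad/s in the last 0.17 rad is a slam.
- pad_top (a point): the middle of the upper face of the lever's black rubber pad, 45 by 45 mm and 10 mm thick: about 136 mm above the bench at rest and 83 mm when fully pressed, so 53 mm of nearly vertical travel (it strays 4 mm sideways)
- pipe: loose piece of black plastic pipe, 42 mm diameter, 130 mm long, about 0.16 kg; origin at its centre, y along its length. It starts on the chute, lying across it against the lid's lip, and rolls by itself into the bin when the lid has lifted about 0.3 rad
- can: bystander: closed metal can, 62 mm diameter, 120 mm high, origin at the centre of its underside
- mug: bystander: white mug, 80 mm diameter, 90 mm high, origin at the centre of its underside
- block: bystander: wood block 120 by 60 by 38 mm, origin at the centre of its underside
Things that resemble listed ones, but are neither listed nor needed, are in the scene too. Of the things shaped like the pipe, the black one is meant.

How it is judged:
On the way:
1. the lever is pressed fully down (above 0.375 of 0.45 rad, lid above 0.75) and still held there with the pipe in the bin (value of joint lever above 0.375 rad and x of pipe in the frame of bin between -0.09 and 0.09 m and y of pipe in the frame of bin between -0.095 and 0.095 m and z of pipe in the frame of bin below 0.1 m), for 0.2 s.
At the end, for the whole second after the job is handed in: the pipe lies in the bin, below its rim and nearly still; the lid is shut (within 0.05 rad), the lever back at rest (under 0.025 rad); can, mug and block within 20 mm of where they stood (angle between lid's own z axis and vertical below 0.05 rad and value of joint lever below 0.025 rad and linear speed of pipe below 0.05 m/s and x of pipe in the frame of bin between -0.09 and 0.09 m and y of pipe in the frame of bin between -0.095 and 0.095 m and z of pipe in the frame of bin below 0.1 m and distance of each of can, mug, block from where it was at the start of the episode below 0.02 m); the robot touches nothing.
It fails at once if the lid slams: the lever, and the lid at twice the rate, returns faster than 1.25 rad/s in its last 0.17 rad (value of joint lever below 0.17 rad and velocity of joint lever below -1.25 rad/s).
It fails at once if the robot touches the lid (contact force between any of the arm, the fingers and lid above 0.5 N).
It fails at once if the robot touches or lifts the pipe (contact force between any of the arm, the fingers and pipe above 0.3 N or z of pipe in the frame of bin above 0.21 m).
It fails at once if the can, mug or block is moved more than 30 mm, lifted or tipped (distance of any of can, mug, block from where it was at the start of the episode above 0.03 m or angle between any of can, mug, block's own z axis and vertical above 0.3 rad).
It also fails if it takes over 38 s, if anything falls off the work surface, if the arm or the gripper's body presses on something with over 40 N, if the wrist force passes 120 N, or if a joint passes its speed limit or range.

## Working session

There is one attempt and no reset: what is moved stays moved. The work goes in short steps, Python scripts to look and compute and a shell command to move; the robot and the scene stay as the last step left them, time stands still between calls to the robot, and variables do not carry over. Pictures are saved under pics/ and viewed, and the job is handed in when it is done.

```bash
mkdir -p pics; cat > h.py <<'E'
import cv2,numpy as np
from workcell import robot,camera
def snap(n,f):
    c=camera(n); cv2.imwrite(f'pics/{f}.png',c['color'][:,:,::-1]); return c
def load(n,f,c=None): pass
def ray(c,u,v):
    K=np.array([[c['fx'],0,c['cx']],[0,c['fy'],c['cy']],[0,0,1.]])
    p=cv2.undistortPoints(np.array([[[u,v]]],float),K,np.array(c['D'],float))[0,0]
    d=np.array(c['rotation'])@np.array([p[0],-p[1],-1.]); return np.array(c['position']),d
def onz(c,u,v,z):
    o,d=ray(c,u,v); return o+d*(z-o[2])/d[2]
def proj(c,P):
    R=np.array(c['rotation']);q=(np.array(P)-c['position'])@R; q=q*[1,-1,-1]
    K=np.array([[c['fx'],0,c['cx']],[0,c['fy'],c['cy']],[0,0,1.]])
    return cv2.projectPoints(q.reshape(-1,1,3),np.zeros(3),np.zeros(3),K,np.array(c['D'],float))[0].reshape(-1,2)
E
python3 - <<'E'
from h import *
import pickle
for n in('top','side'):
    c=snap(n,n+'0'); pickle.dump({k:c[k] for k in c},open(n+'.pkl','wb')); print(n,c['position'],np.round(c['rotation'],3).tolist(),c['fx'],c['D'])
print(robot.state())
E
```

```text
top [0.42783319 0.0771835  1.26235022] [0.155, 0.027, -1.593] 372.50479741522764 [-0.0098251  0.         0.         0.         0.       ]
side [0.21442071 1.25942087 1.05944004] [0.913, -0.0, -2.827] 519.5270815194544 [-0.05840348  0.          0.          0.          0.        ]
{'t': 0.1, 'joint_positions': array([-1.37000686e+00,  3.42640802e-01,  1.52491219e+00, -1.12451500e-05,
        1.27541562e+00, -1.46040176e-01]), 'joint_vel': array([-0.0012636 , -0.00174622, -0.00110428, -0.00031892, -0.00096422,
        0.00261105]), 'tau': array([ 2.17385030e-03, -4.32003701e+01, -2.44694906e+01,  7.19736493e-02,
        5.26879902e-02, -5.15536908e-05]), 'position': array([ 0.17837398, -0.49334418,  0.20052409]), 'eef_rot': array([-3.14022978e+00, -1.89592478e-04,  3.46832797e-01]), 'wrist_force': array([-0.45546819, -0.2397278 , -1.34543847]), 'moment': array([-0.03645884,  0.00298587,  0.01448228]), 'gripper_width': 1.000484517527992}
```

Rotation is given as rpy; I'll convert it.

```bash
sed -i "s/np.array(c\['rotation'\])/rot(c)/" h.py; cat >> h.py <<'E'
from scipy.spatial.transform import Rotation as Ro
def rot(c): return Ro.from_euler('xyz',c['rotation']).as_matrix()
E
python3 - <<'E'
from h import *
import pickle
for n in('top','side'):
    c=pickle.load(open(n+'.pkl','rb')); print(n,proj(c,[[0.178,-0.493,0.2005],[0,0,0],[.5,0,0]]))
E
```

```text
top [[545.61133399 355.46635774]
 [359.11311022 402.28018686]
 [353.56027541 244.40597897]]
side [[474.65463966 110.33166861]
 [510.56047693 252.62130742]
 [349.39790954 219.8958661 ]]
```

View pics/top0.png

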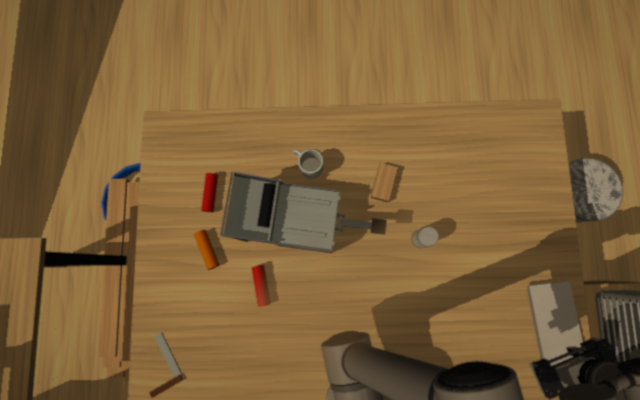

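View pics/side0.png

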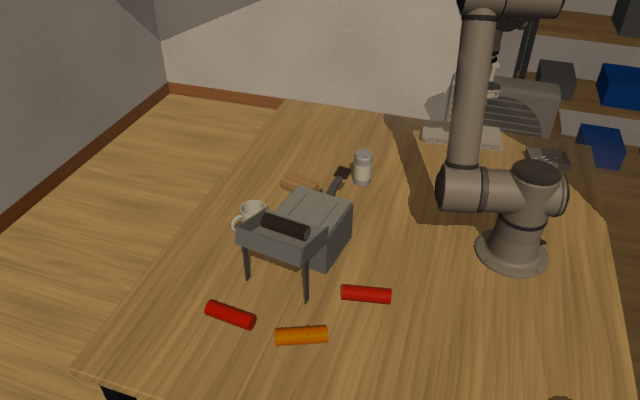

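The top view shows the bin at about (305,215), its pad at (378,226), the black pipe on the chute at (267,203), the can at (427,237), the block at (386,181) and the mug at (312,162). The pipe-like things are black (267,203), red (209,192), orange (206,250) and red (261,286). The black one, lying across the chute, is the one meant. I'll check it and the pad in an enlarged crop.

```bash
python3 - <<'E'
from h import *
import pickle
t=cv2.imread('pics/top0.png');s=cv2.imread('pics/side0.png')
a=cv2.resize(t[150:270,215:445],None,fx=3.4,fy=3.4,interpolation=cv2.INTER_CUBIC)
b=cv2.resize(s[130:260,225:395],None,fx=1.3*1.1,fy=1.43)
a=np.clip(a*1.6,0,255).astype(np.uint8);cv2.imwrite('pics/cropt.png',a)
a=cv2.resize(s[140:260,225:395],None,fx=4,fy=4,interpolation=cv2.INTER_CUBIC);a=np.clip(a*1.6,0,255).astype(np.uint8);cv2.imwrite('pics/crops.png',a)
for n,im,(x0,y0,x1,y1) in(('top',t,(340,205,395,245)),('side',s,(325,160,356,185))):
    c=pickle.load(open(n+'.pkl','rb'))
    g=im.max(2)[y0:y1,x0:x1]; 
    m=(g<45).astype(np.uint8); k,l,st,ce=cv2.connectedComponentsWithStats(m)
    for i in range(1,k):
        if st[i,4]>20: print(n,st[i],ce[i]+[x0,y0], onz(c,*(ce[i]+[x0,y0]),.136))
E
```

```text
top [32 14  7  7 26] [374.69230769 221.5       ] [ 0.55993749 -0.0581248   0.136     ]
side [12  7 14 12 64] [343.421875 171.546875] [ 0.54285181 -0.06511189  0.136     ]
```

View pics/cropt.png

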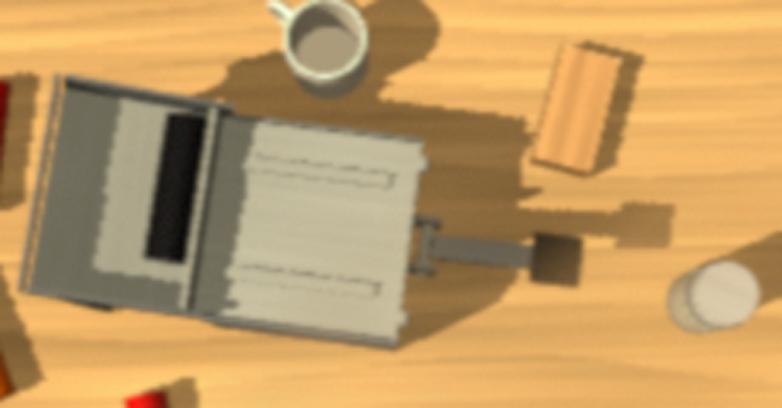

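View pics/crops.png

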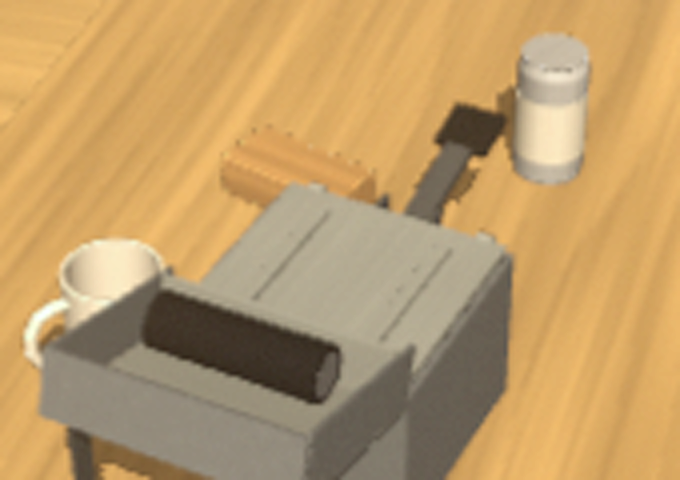

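The crops confirm the black pipe on the chute and the black pad. In the pictures the pad is centred at top (378.6,226.2) and side (342.5,172.2).

```bash
python3 - <<'E'
from h import *
import pickle
T=pickle.load(open('top.pkl','rb'));S=pickle.load(open('side.pkl','rb'))
f=lambda x,y:(x/3.4+215-.35,y/3.4+150-.35)
pt=onz(T,*f(556,259),.136);ps=onz(S,342.2,171.9,.136);print('pad',pt,ps)
o1,d1=ray(T,*f(556,259));o2,d2=ray(S,342.2,171.9)
A=np.c_[d1,-d2];x=np.linalg.lstsq(A,o2-o1,rcond=None)[0];print('tri',o1+d1*x[0],o2+d2*x[1])
# lid corners near hinge at z .134
a=onz(T,*f(424,145),.136);b=onz(T,*f(398,345),.134);print('hinge',a,b,np.linalg.norm(a-b))
h=(a+b)/2;d=(h-pt)[:2];print('dir hinge-pad yaw',np.degrees(np.arctan2(d[1],d[0])),np.linalg.norm(d)); e=(a-b)[:2]
print('yaw from edge',np.degrees(np.arctan2(e[1],e[0]))+90-180, )
for n,c,z in(('can',f(725,293),.12),('mug',f(327,37),.09)): print(n,onz(T,*c,z))
print('block',[onz(T,*f(*q),.038)[:2].round(3).tolist() for q in((566,40),(620,55),(532,160),(587,174))])
print('can side', onz(S,225+555/4,140+52/4,.12))
E
```

```text
pad [ 0.54649294 -0.06806184  0.136     ] [ 0.54599683 -0.06199763  0.136     ]
tri [ 0.54697935 -0.06865723  0.13138284] [ 0.54763579 -0.06852932  0.13143549]
hinge [0.6531285  0.04624157 0.136     ] [0.47376271 0.07456498 0.134     ] 0.18159928604370285
dir hinge-pad yaw 82.48250200970618 0.12957884979797718
yaw from edge -98.973402948036
can [ 0.51372653 -0.21974687  0.12      ]
mug [0.77020898 0.13455553 0.09      ]
block [[0.775, -0.101], [0.758, -0.153], [0.655, -0.062], [0.639, -0.115]]
can side [ 0.51260093 -0.21744439  0.12      ]
```

Pad top is at about (0.546, -0.067, 0.136). The two views agree within 6 mm on the plane, and triangulated z is 0.131. Pad-to-hinge distance measures 130 mm against 132 expected, and bin yaw is about 82°. Next I close the fingers and move above the pad, turning +62° so the jaw axis lies across the lever.

```bash
python3 -m pendant '[{"slide":[0.03,0.03,0.02],"roll":0.05,"hand":0},{"slide":[0.05,0.06,0.04],"roll":0.1,"hand":0},{"slide":[0.075,0.085,0.04],"roll":0.14,"hand":0},{"slide":[0.1,0.11,0.04],"roll":0.19,"hand":0},{"slide":[0.12,0.14,0.04],"roll":0.24,"hand":0},{"slide":[0.145,0.165,0.04],"roll":0.28,"hand":0},{"slide":[0.17,0.19,0.04],"roll":0.32,"hand":0},{"slide":[0.19,0.22,0.04],"roll":0.36,"hand":0}]'
python3 -m pendant '[{"slide":[0.02,0.025,0],"roll":0.04,"hand":0},{"slide":[0.045,0.05,0],"roll":0.08,"hand":0},{"slide":[0.07,0.08,0],"roll":0.12,"hand":0},{"slide":[0.095,0.11,0],"roll":0.17,"hand":0},{"slide":[0.12,0.14,0],"roll":0.22,"hand":0},{"slide":[0.145,0.165,0],"roll":0.27,"hand":0},{"slide":[0.165,0.19,0],"roll":0.31,"hand":0},{"slide":[0.178,0.206,0],"roll":0.33,"hand":0}]'
```

```text
t: 0.77
position: [0.3697, -0.2727, 0.2409]
eef_rot: [3.141, -0.0, 0.915]
wrist_force: [-0.1, 0.5, 1.1]
gripper_width: 0.468
t: 1.43
position: [0.5478, -0.065, 0.2405]
eef_rot: [-3.141, -0.001, 1.436]
wrist_force: [-0.4, 0.6, -0.1]
gripper_width: 0.007
```

Now down to about 0.150, just above the pad, and look.

```bash
python3 -m pendant '[{"slide":[0,0,-0.025],"roll":0,"hand":0},{"slide":[-0.001,-0.001,-0.05],"roll":0,"hand":0},{"slide":[-0.001,-0.002,-0.075],"roll":0,"hand":0},{"slide":[-0.001,-0.002,-0.09],"roll":0,"hand":0},{"slide":[-0.001,-0.002,-0.09],"roll":0,"hand":0}]'
python3 - <<'E'
from h import *
t=snap('top','t1')['color'];s=snap('side','s1')['color']
a=cv2.resize(t[150:270,300:440],(560,480));b=cv2.resize(s[100:220,270:410],(560,480))
for n,i in(('c1t',a),('c1s',b)): cv2.imwrite(f'pics/{n}.png',np.clip(i[:,:,::-1]*1.6,0,255))
E
```

```text
t: 1.85
position: [0.543, -0.069, 0.1473]
eef_rot: [-3.134, -0.001, 1.431]
wrist_force: [-0.1, 0.0, -0.1]
gripper_width: 0.008[ WARN:0@3.601] global loadsave.cpp:1063 imwrite_ Unsupported depth image for selected encoder is fallbacked to CV_8U.
```

View pics/c1s.png

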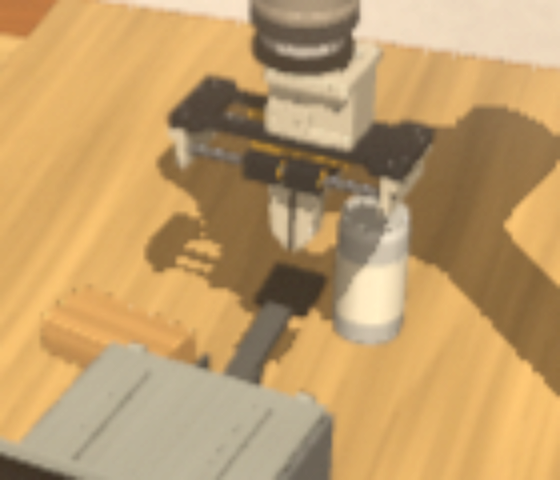

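View pics/c1t.png

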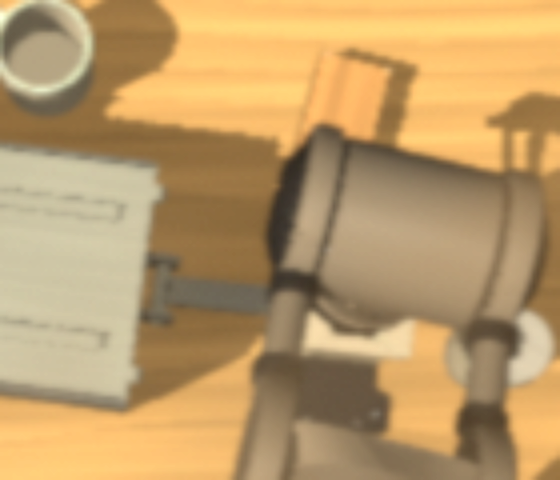

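```bash
python3 - <<'E'
from h import *
c=camera('side'); s=robot.state(); print(s['position'],s['wrist_force'])
p=s['position']; print(proj(c,[p,[p[0],p[1],.136],[p[0],p[1],.125],[.546,-.067,.136]]))
E
```

```text
[ 0.54598991 -0.06994075  0.15197747] [-0.63335372 -0.11620167  0.27239195]
[[343.0493278  166.35235023]
 [342.86940581 170.55980195]
 [342.74662551 173.42804238]
 [342.61985399 171.05441512]]
```

```bash
python3 - <<'E'
from h import *
c=camera('side'); s=robot.state(); p=s['position']
i=c['color'][140:190,315:375,::-1]; k=10
i=np.clip(cv2.resize(i,None,fx=k,fy=k,interpolation=cv2.INTER_NEAREST).astype(float)*1.8,0,255).astype(np.uint8)
for P,col in((p,(0,0,255)),([.546,-.067,.136],(0,255,0))):
    q=((proj(c,[P])[0]-[315,140]+.5)*k).astype(int); cv2.circle(i,tuple(map(int,q)),4,col,-1)
cv2.imwrite('pics/z1.png',i)
E
```

```text
(no output)
```

View pics/z1.png

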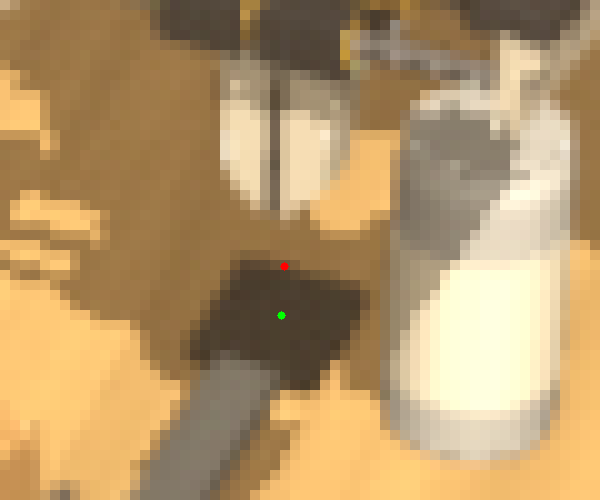

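The picture puts the fingertip about 5 px above where the reported TCP projects, so I'll descend slowly and rely on the force reading.

```bash
python3 -m pendant '[{"slide":[0,0.002,-0.004],"roll":0,"hand":0},{"slide":[0,0.002,-0.008],"roll":0,"hand":0},{"slide":[0,0.002,-0.012],"roll":0,"hand":0},{"slide":[0,0.002,-0.012],"roll":0,"hand":0},{"slide":[0,0.002,-0.012],"roll":0,"hand":0}]'
python3 - <<'E'
from h import *
c=camera('side'); s=robot.state(); p=s['position'];print(p,s['wrist_force'])
i=c['color'][140:190,315:375,::-1]; k=10
i=np.clip(cv2.resize(i,None,fx=k,fy=k,interpolation=cv2.INTER_NEAREST).astype(float)*1.8,0,255).astype(np.uint8)
cv2.imwrite('pics/z2.png',i)
E
```

```text
t: 2.47
position: [0.5453, -0.0678, 0.1389]
eef_rot: [-3.141, -0.0, 1.431]
wrist_force: [-0.8, 0.8, 1.0]
gripper_width: 0.005
[ 0.54548088 -0.06774788  0.13912543] [0.15086034 0.37346918 0.00894918]
```

View pics/z2.png

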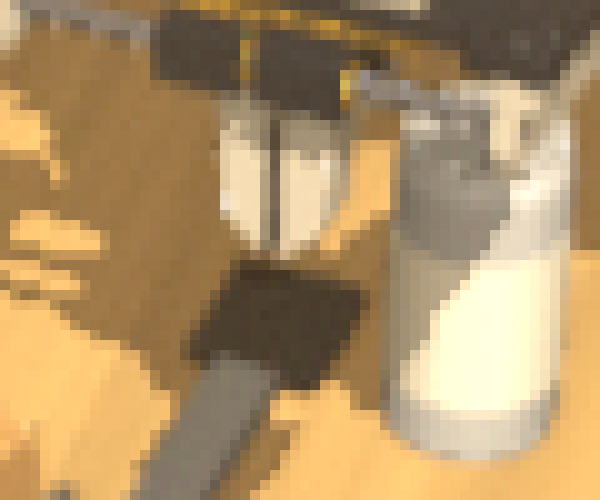

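```bash
python3 -m pendant '[{"slide":[0,0,-0.002],"roll":0,"hand":0},{"slide":[0,0,-0.004],"roll":0,"hand":0},{"slide":[0,0,-0.006],"roll":0,"hand":0},{"slide":[0,0,-0.006],"roll":0,"hand":0},{"slide":[0,0,-0.006],"roll":0,"hand":0}]'
python3 - <<'E'
from h import *
c=camera('side'); s=robot.state(); p=s['position'];print(p,s['wrist_force'],s['moment'])
i=c['color'][140:190,315:375,::-1]; k=10
i=np.clip(cv2.resize(i,None,fx=k,fy=k,interpolation=cv2.INTER_NEAREST).astype(float)*1.8,0,255).astype(np.uint8)
cv2.imwrite('pics/z3.png',i)
E
```

```text
t: 2.93
position: [0.5454, -0.0678, 0.133]
eef_rot: [-3.141, -0.0, 1.431]
wrist_force: [-0.2, 0.1, -0.5]
gripper_width: 0.008
[ 0.54545035 -0.06775961  0.13308182] [0.58783117 0.12304176 0.63791519] [-0.00192578 -0.08361188 -0.01640437]
```

View pics/z3.png

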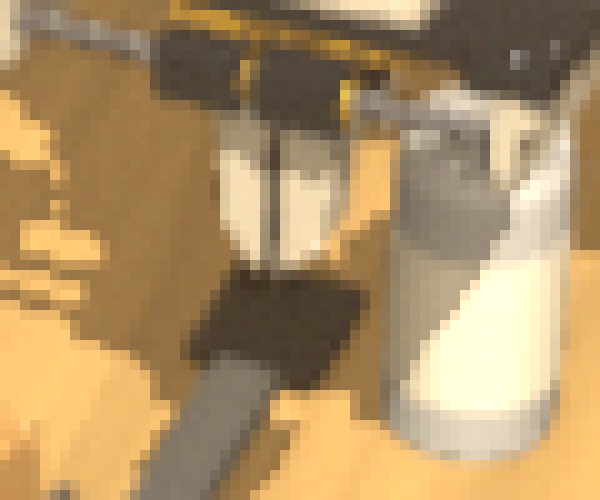

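```bash
python3 -m pendant '[{"slide":[0,0,-0.002],"roll":0,"hand":0},{"slide":[0,0,-0.004],"roll":0,"hand":0},{"slide":[0,0,-0.006],"roll":0,"hand":0},{"slide":[0,0,-0.006],"roll":0,"hand":0},{"slide":[0,0,-0.006],"roll":0,"hand":0}]'
python3 - <<'E'
from h import *
c=camera('side'); s=robot.state(); p=s['position'];print(p,s['wrist_force'],s['moment'])
i=c['color'][140:190,315:375,::-1]; k=10
i=np.clip(cv2.resize(i,None,fx=k,fy=k,interpolation=cv2.INTER_NEAREST).astype(float)*1.8,0,255).astype(np.uint8)
cv2.imwrite('pics/z4.png',i)
i=camera('top')['color'][150:270,300:440,::-1]
cv2.imwrite('pics/z4t.png',np.clip(cv2.resize(i,None,fx=5,fy=5)*1.7,0,255).astype(np.uint8))
E
```

```text
t: 3.4
position: [0.5453, -0.0678, 0.1269]
eef_rot: [-3.141, -0.0, 1.431]
wrist_force: [1.2, -0.2, 0.1]
gripper_width: 0.006
[ 0.54542751 -0.06774974  0.12706358] [-0.60174638  0.12862994  0.03686454] [-0.04834281 -0.0811241  -0.00649512]
```

View pics/z4.png

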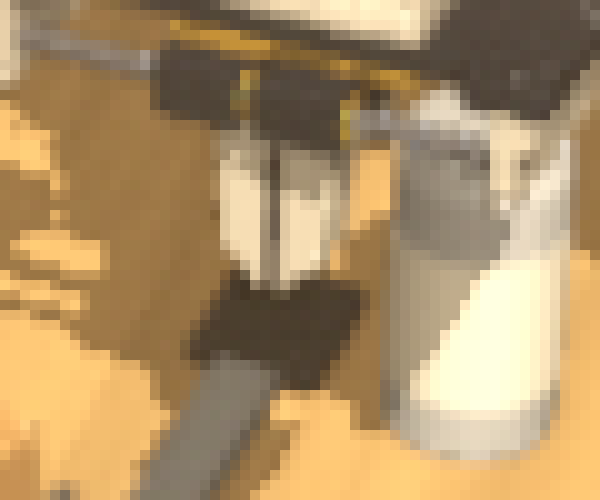

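View pics/z4t.png

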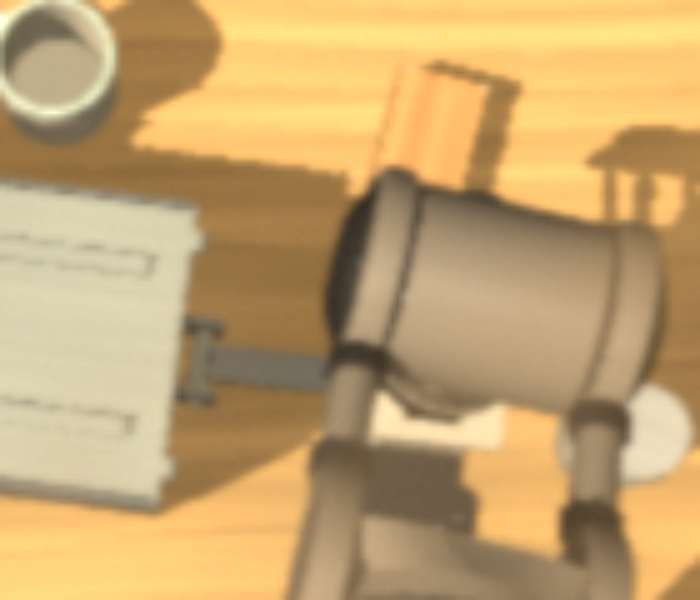

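No contact yet at 0.127, and the tip (row 169) occludes the pad, so it is above it. I continue down in small steps.

```bash
python3 -m pendant '[{"slide":[0,0,-0.002],"roll":0,"hand":0},{"slide":[0,0,-0.004],"roll":0,"hand":0},{"slide":[0,0,-0.004],"roll":0,"hand":0},{"slide":[0,0,-0.004],"roll":0,"hand":0}]'
python3 -m pendant '[{"slide":[0,0,-0.002],"roll":0,"hand":0},{"slide":[0,0,-0.004],"roll":0,"hand":0},{"slide":[0,0,-0.004],"roll":0,"hand":0},{"slide":[0,0,-0.004],"roll":0,"hand":0}]'
python3 - <<'E'
from h import *
c=camera('side'); s=robot.state(); p=s['position'];print(p,s['wrist_force'],s['moment'])
i=c['color'][140:190,315:375,::-1]; k=10
i=np.clip(cv2.resize(i,None,fx=k,fy=k,interpolation=cv2.INTER_NEAREST).astype(float)*1.8,0,255).astype(np.uint8)
cv2.imwrite('pics/z5.png',i)
E
```

```text
t: 3.83
position: [0.5453, -0.0677, 0.1229]
eef_rot: [-3.141, -0.0, 1.431]
wrist_force: [-0.6, 1.1, 0.0]
gripper_width: 0.004
t: 4.17
position: [0.5454, -0.0677, 0.1189]
eef_rot: [-3.141, -0.0, 1.431]
wrist_force: [-0.1, -0.1, -0.3]
gripper_width: 0.004
[ 0.54543754 -0.06774912  0.11906826] [-0.27381543 -0.51055739 -0.38284066] [-0.01751463 -0.09030354  0.05552263]
```

View pics/z5.png

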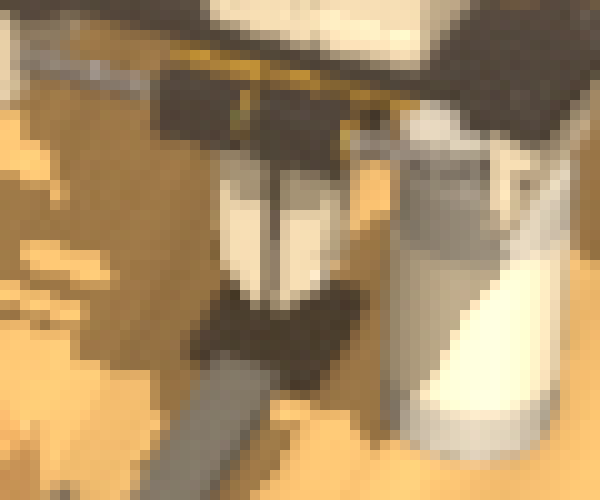

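```bash
python3 -m pendant '[{"slide":[0,0,-0.002],"roll":0,"hand":0},{"slide":[0,0,-0.003],"roll":0,"hand":0},{"slide":[0,0,-0.003],"roll":0,"hand":0},{"slide":[0,0,-0.003],"roll":0,"hand":0}]'
python3 -m pendant '[{"slide":[0,0,-0.002],"roll":0,"hand":0},{"slide":[0,0,-0.003],"roll":0,"hand":0},{"slide":[0,0,-0.003],"roll":0,"hand":0},{"slide":[0,0,-0.003],"roll":0,"hand":0}]'
python3 - <<'E'
from h import *
c=camera('side'); s=robot.state(); p=s['position'];print(p,s['wrist_force'],s['moment'])
i=c['color'][140:190,315:375,::-1]; k=10
i=np.clip(cv2.resize(i,None,fx=k,fy=k,interpolation=cv2.INTER_NEAREST).astype(float)*1.8,0,255).astype(np.uint8)
cv2.imwrite('pics/z6.png',i)
E
```

```text
t: 4.55
position: [0.5454, -0.0678, 0.1161]
eef_rot: [-3.142, -0.0, 1.431]
wrist_force: [0.7, 0.1, 0.4]
gripper_width: 0.004
t: 4.88
position: [0.5456, -0.0678, 0.1132]
eef_rot: [3.141, 0.0, 1.431]
wrist_force: [0.5, 0.5, 0.0]
gripper_width: -0.001
[ 0.54554575 -0.06780733  0.11322729] [0.0144301  0.01282639 1.01677026] [-0.1093519  -0.07505506  0.02604986]
```

View pics/z6.png

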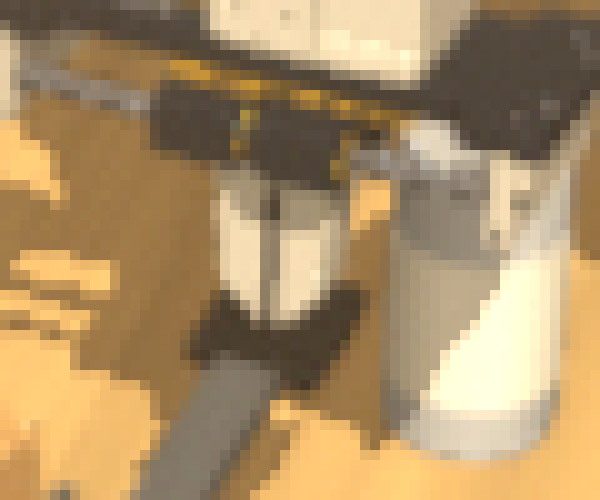

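```bash
python3 -m pendant '[{"slide":[0,0,-0.002],"roll":0,"hand":0},{"slide":[0,0,-0.003],"roll":0,"hand":0},{"slide":[0,0,-0.003],"roll":0,"hand":0},{"slide":[0,0,-0.003],"roll":0,"hand":0}]'
python3 - <<'E'
from h import *
c=camera('side'); s=robot.state(); p=s['position'];print(p,s['wrist_force'],s['moment'])
i=c['color'][140:190,315:375,::-1]; k=10
i=np.clip(cv2.resize(i,None,fx=k,fy=k,interpolation=cv2.INTER_NEAREST).astype(float)*1.8,0,255).astype(np.uint8)
cv2.imwrite('pics/z7.png',i)
E
```

```text
t: 5.27
position: [0.5456, -0.0683, 0.1106]
eef_rot: [3.141, 0.001, 1.431]
wrist_force: [-1.4, -1.0, 4.1]
gripper_width: 0.005
[ 0.54562891 -0.06824856  0.11059969] [-0.97752432 -1.9227032   4.38576727] [-0.50844055  0.18228484 -0.01376169]
```

View pics/z7.png

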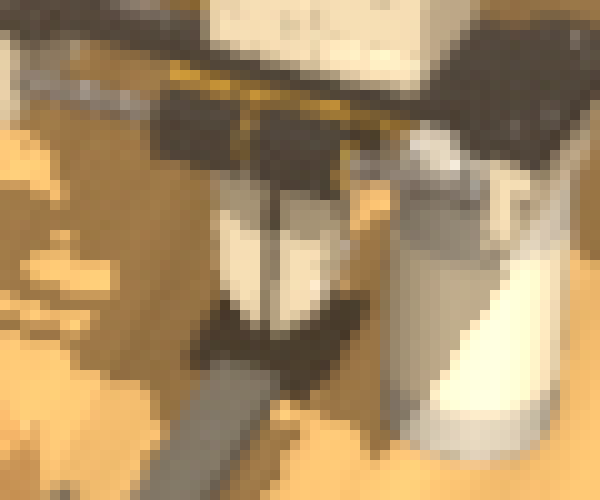

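Contact at reported z ≈ 0.112 (4 N upward). The fingertip end sits about 25 mm above the reported TCP, and both the picture and the contact agree on that. The visible tip edge (row 173.5) is its near edge, so the tip is centred on the pad. I press half way, check, and then go on. Full press should be at reported z ≈ 0.060.

```bash
python3 -m pendant '[{"slide":[0,0,-0.004],"roll":0,"hand":0},{"slide":[0,0,-0.008],"roll":0,"hand":0},{"slide":[0,0,-0.012],"roll":0,"hand":0},{"slide":[0,0,-0.016],"roll":0,"hand":0},{"slide":[0,0,-0.02],"roll":0,"hand":0},{"slide":[0,0,-0.02],"roll":0,"hand":0}]'
python3 - <<'E'
from h import *
c=camera('side'); s=robot.state(); p=s['position'];print(p,s['wrist_force'],s['moment'])
i=c['color'][130:270,225:385,::-1]; k=4
cv2.imwrite('pics/p1.png',np.clip(cv2.resize(i,None,fx=k,fy=k).astype(float)*1.7,0,255).astype(np.uint8))
E
```

```text
t: 5.82
position: [0.5458, -0.0683, 0.09]
eef_rot: [3.141, 0.001, 1.43]
wrist_force: [0.2, -3.4, 5.6]
gripper_width: -0.002
[ 0.5458778  -0.0682452   0.09033553] [-0.47524322 -3.19537268  6.04294247] [-0.57103661 -0.01304402 -0.02480067]
```

View pics/p1.png

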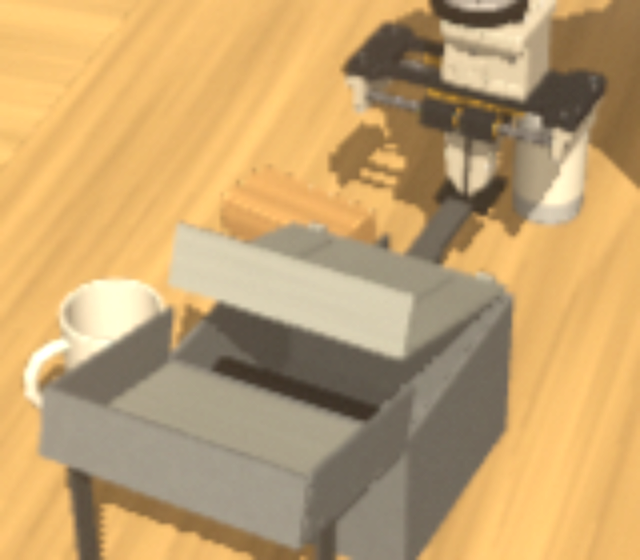

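The lid has lifted and the pipe is dropping into the bin. I press on to full and hold.

```bash
python3 -m pendant '[{"slide":[0,0,-0.005],"roll":0,"hand":0},{"slide":[0,0,-0.01],"roll":0,"hand":0},{"slide":[0,0,-0.015],"roll":0,"hand":0},{"slide":[0,0,-0.02],"roll":0,"hand":0},{"slide":[0,0,-0.024],"roll":0,"hand":0},{"slide":[0,0,-0.026],"roll":0,"hand":0},{"slide":[0,0,-0.028],"roll":0,"hand":0},{"slide":[0,0,-0.028],"roll":0,"hand":0}]'
python3 -m pendant '[{"slide":[0,0,0],"roll":0,"hand":0},{"slide":[0,0,0],"roll":0,"hand":0},{"slide":[0,0,0],"roll":0,"hand":0},{"slide":[0,0,0],"roll":0,"hand":0}]'
python3 - <<'E'
from h import *
c=camera('side'); s=robot.state(); p=s['position'];print(p,s['wrist_force'],s['moment'])
i=c['color'][130:270,225:385,::-1]; k=4
cv2.imwrite('pics/p2.png',np.clip(cv2.resize(i,None,fx=k,fy=k).astype(float)*1.7,0,255).astype(np.uint8))
E
```

```text
t: 6.53
position: [0.5456, -0.0674, 0.0619]
eef_rot: [3.142, -0.0, 1.431]
wrist_force: [1.8, -0.6, 3.5]
gripper_width: 0.003
t: 6.87
position: [0.5456, -0.0676, 0.0623]
eef_rot: [3.141, -0.0, 1.431]
wrist_force: [2.0, 1.3, 4.4]
gripper_width: 0.002
[ 0.54558652 -0.06757717  0.06230696] [2.02719292 1.74755137 3.75189101] [ 0.27041816 -0.43737981 -0.02842084]
```

View pics/p2.png

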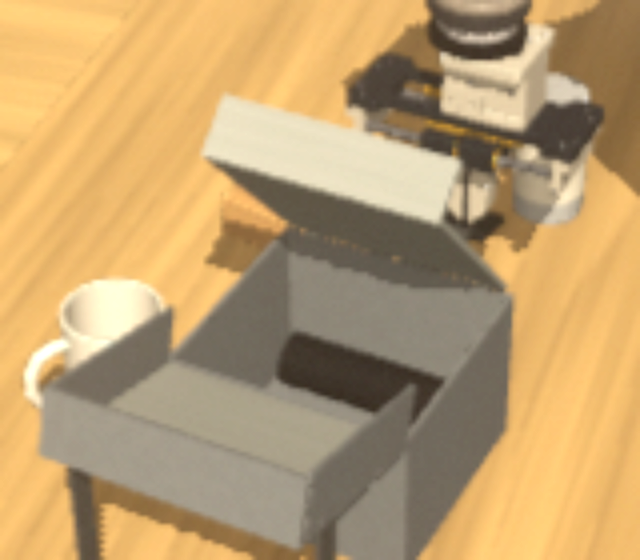

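The pipe lies in the bin and the lid is high. I press on gently to feel the stop, so that full press is certain, and estimate the lid angle from the picture.

```bash
python3 -m pendant '[{"slide":[0,0,-0.002],"roll":0,"hand":0},{"slide":[0,0,-0.003],"roll":0,"hand":0},{"slide":[0,0,-0.003],"roll":0,"hand":0},{"slide":[0,0,-0.003],"roll":0,"hand":0}]'
python3 - <<'E'
from h import *
c=camera('side'); s=robot.state(); p=s['position'];print(p,s['wrist_force'])
i=c['color'][130:270,225:385,::-1]; k=4
cv2.imwrite('pics/p3.png',np.clip(cv2.resize(i,None,fx=k,fy=k).astype(float)*1.7,0,255).astype(np.uint8))
a=np.radians(82);ex=np.array([np.cos(a),np.sin(a),0]);ey=np.array([-np.sin(a),np.cos(a),0]);h=np.array([.5634,.0604,.134])
for th in(.7,.75,.8,.85,.9):
    q=[h+ex*.186*np.cos(th)+[0,0,.186*np.sin(th)]+s*.089*ey for s in(-1,1)]; print(th,((proj(c,q)-[225,130]+.5)*4).round(0).tolist())
E
```

```text
t: 7.25
position: [0.5454, -0.0677, 0.0592]
eef_rot: [-3.141, -0.0, 1.431]
wrist_force: [0.5, 1.3, 4.0]
gripper_width: 0.002
[ 0.54535173 -0.0676621   0.05916574] [0.63595109 1.2068012  4.98121339]
0.7 [[200.0, 191.0], [440.0, 260.0]]
0.75 [[204.0, 178.0], [444.0, 247.0]]
0.8 [[208.0, 165.0], [448.0, 233.0]]
0.85 [[213.0, 153.0], [453.0, 220.0]]
0.9 [[218.0, 140.0], [457.0, 206.0]]
```

View pics/p3.png

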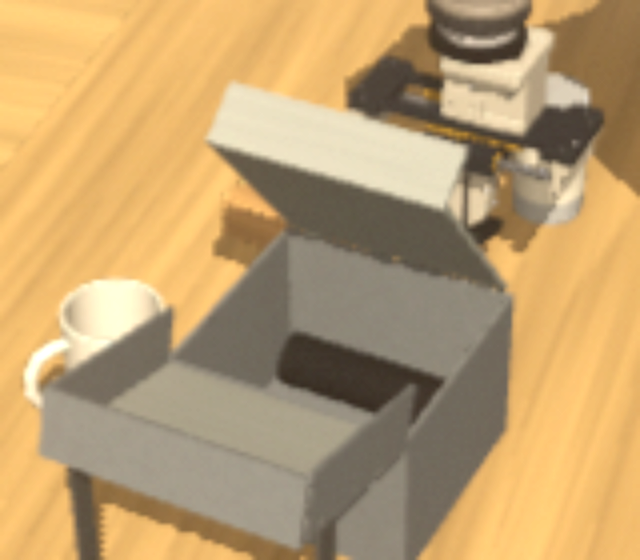

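The lid corner at (210,140) fits about 0.88–0.9 rad, so the lever is at about 0.44. I hold a moment longer and then ease up at about 0.2–0.3 rad/s.

```bash
python3 -m pendant '[{"slide":[0,0,0],"roll":0,"hand":0},{"slide":[0,0,0],"roll":0,"hand":0},{"slide":[0,0,0],"roll":0,"hand":0},{"slide":[0,0,0],"roll":0,"hand":0},{"slide":[0,0,0.002],"roll":0,"hand":0},{"slide":[0,0,0.004],"roll":0,"hand":0},{"slide":[0,0,0.006],"roll":0,"hand":0},{"slide":[0,0,0.008],"roll":0,"hand":0}]'
python3 -m pendant '[{"slide":[0,0,0.002],"roll":0,"hand":0},{"slide":[0,0,0.004],"roll":0,"hand":0},{"slide":[0,0,0.006],"roll":0,"hand":0},{"slide":[0,0,0.008],"roll":0,"hand":0},{"slide":[0,0,0.01],"roll":0,"hand":0},{"slide":[0,0,0.012],"roll":0,"hand":0},{"slide":[0,0,0.014],"roll":0,"hand":0},{"slide":[0,0,0.016],"roll":0,"hand":0}]'
python3 -m pendant '[{"slide":[0,0,0.002],"roll":0,"hand":0},{"slide":[0,0,0.004],"roll":0,"hand":0},{"slide":[0,0,0.006],"roll":0,"hand":0},{"slide":[0,0,0.008],"roll":0,"hand":0},{"slide":[0,0,0.01],"roll":0,"hand":0},{"slide":[0,0,0.012],"roll":0,"hand":0},{"slide":[0,0,0.0135],"roll":0,"hand":0},{"slide":[0,0,0.015],"roll":0,"hand":0}]'
python3 -m pendant '[{"slide":[0,0,0.0015],"roll":0,"hand":0},{"slide":[0,0,0.003],"roll":0,"hand":0},{"slide":[0,0,0.0045],"roll":0,"hand":0},{"slide":[0,0,0.006],"roll":0,"hand":0},{"slide":[0,0,0.0075],"roll":0,"hand":0},{"slide":[0,0,0.009],"roll":0,"hand":0},{"slide":[0,0,0.01],"roll":0,"hand":0},{"slide":[0,0,0.011],"roll":0,"hand":0}]'
```

```text
t: 7.97
position: [0.5452, -0.0685, 0.0673]
eef_rot: [-3.141, 0.001, 1.431]
wrist_force: [-0.9, -3.4, 2.8]
gripper_width: 0.006
t: 8.63
position: [0.5455, -0.0678, 0.0834]
eef_rot: [3.141, 0.0, 1.431]
wrist_force: [-1.3, -3.7, 5.2]
gripper_width: 0.004
t: 9.3
position: [0.5456, -0.0668, 0.0983]
eef_rot: [3.141, -0.001, 1.431]
wrist_force: [0.6, 4.2, 4.0]
gripper_width: 0.008
t: 9.97
position: [0.5454, -0.0677, 0.1092]
eef_rot: [3.142, -0.0, 1.431]
wrist_force: [0.6, 4.0, 4.3]
gripper_width: 0.002
```

```bash
python3 -m pendant '[{"slide":[0,0,0.001],"roll":0,"hand":0},{"slide":[0,0,0.002],"roll":0,"hand":0},{"slide":[0,0,0.003],"roll":0,"hand":0},{"slide":[0,0,0.004],"roll":0,"hand":0},{"slide":[0,0,0.005],"roll":0,"hand":0},{"slide":[0,0,0.006],"roll":0,"hand":0},{"slide":[0,0,0.007],"roll":0,"hand":0},{"slide":[0,0,0.008],"roll":0,"hand":0}]'
python3 -m pendant '[{"slide":[0,0,0.005],"roll":0,"hand":0},{"slide":[0,0,0.01],"roll":0,"hand":0},{"slide":[0,0,0.02],"roll":0,"hand":0},{"slide":[0,0,0.035],"roll":0,"hand":0},{"slide":[0,0,0.055],"roll":0,"hand":0},{"slide":[0,0,0.08],"roll":0,"hand":0},{"slide":[0,0,0.08],"roll":0,"hand":0},{"slide":[0,0,0.08],"roll":0,"hand":0}]'
python3 - <<'E'
from h import *
c=camera('side'); s=robot.state(); print(s['position'],s['wrist_force'])
i=c['color'][130:270,225:385,::-1]; k=4
cv2.imwrite('pics/e1.png',np.clip(cv2.resize(i,None,fx=k,fy=k).astype(float)*1.7,0,255).astype(np.uint8))
E
```

```text
t: 10.63
position: [0.5452, -0.0682, 0.1169]
eef_rot: [-3.141, 0.001, 1.43]
wrist_force: [0.1, 0.1, -0.2]
gripper_width: 0.003
t: 11.3
position: [0.5464, -0.068, 0.1994]
eef_rot: [3.137, 0.001, 1.431]
wrist_force: [0.2, 0.7, -0.5]
gripper_width: 0.008
[ 0.54558019 -0.06780827  0.19787812] [ 0.44781171 -0.21903131  0.248626  ]
```

View pics/e1.png

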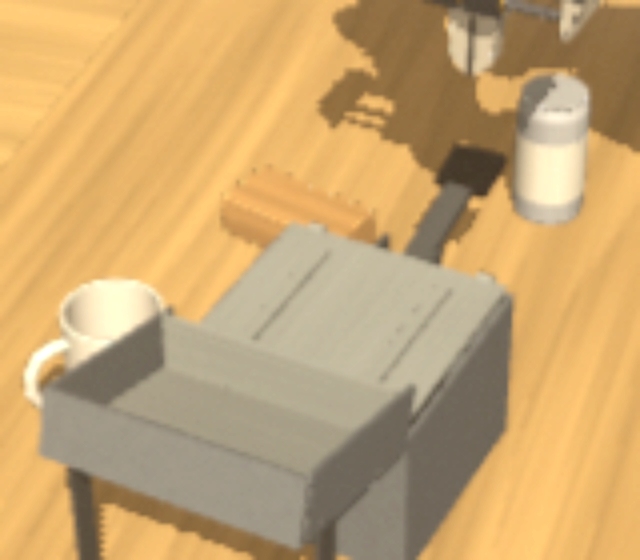

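The lid is level, the pad is back at (342.5,172.2) as at the start, the can, mug and block look unmoved, and the tool is clear. I'm handing in.

```bash
python3 -m pendant '[{"slide":[0,0,0],"roll":0,"hand":0},{"slide":[0,0,0],"roll":0,"hand":0},{"slide":[0,0,0],"roll":0,"hand":0},{"slide":[0,0,0],"roll":0,"hand":0}]'; python3 -c "
from workcell import robot
print(robot.finish_job())"
```

```text
t: 11.68
position: [0.5452, -0.0677, 0.1965]
eef_rot: [-3.14, -0.0, 1.431]
wrist_force: [0.6, 0.1, -0.9]
gripper_width: 0.001
the job is handed in; nothing more can be done
None
```

The pipe is in the bin and the lid is shut, and I have handed the job in; it reported no verdict. I pressed the lever with closed fingertips and held it until the pipe had rolled in. Then I eased it up at about 0.1–0.2 rad/s and lifted clear, about 11.7 s in all.

- **Full press:** from the picture the lid stood at about 0.88–0.9 rad, so the lever was at about 0.44 rad. The pipe could be seen lying in the bin while I held it.
- **After release:** the lid looks level and the pad is back at its starting pixel. The can, mug and block look unmoved, judged by eye in the side view only. The wrist force is near zero.
- **Pipe at rest:** I could not see it once the lid was shut, so its final position rests on the picture taken while the lid was open.
- **What disagreed:** contact came at a reported tool height of about 0.112 m, against 0.136–0.138 m expected. The fingertips also showed about 5 px higher in the image than the reported tool point. I took this as a height offset of about 25 mm and did not find its cause. I relied on force and pictures for the height instead.

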